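# Unstack the carving blanks onto their backing boards

### The job

Take apart the stack of four wooden carving blanks and set each one flat and centred on the plywood backing board cut to its own outline, with the long blank and the square blank turned to line up with their boards' edges (the round and six-sided ones may be turned any way). Let no blank tip over, and leave the palm gouge and the oilstone where they lie.

Things in the scene. Friction and masses are not known exactly. Their poses are not given: they have to be found in the camera images.
- hex_center (a point): Six-sided blank, at the start the top (fourth) of the stack: 36 mm across flats, 42 mm across corners, a small carved button (20 mm wide, 4 mm high) on its top, 14-28 g. Two of its flats face +y and -y (corners at +x and -x). Pale lime wood, 30 mm thick, flat underside; this point is its centre, 15 mm above its underside and 15 mm below its flat top; z is up.
- round_center (a point): Round blank, third from the bottom of the stack: disc 54 mm in diameter, 25-52 g. Pale lime wood, 30 mm thick, flat underside; this point is its centre, 15 mm above its underside and 15 mm below its flat top; z is up.
- square_center (a point): Square blank, second from the bottom of the stack: 58 x 58 mm, sides along x and y, 38-77 g. Pale lime wood, 30 mm thick, flat underside; this point is its centre, 15 mm above its underside and 15 mm below its flat top; z is up.
- plaque_center (a point): Long rectangular blank, bottom of the stack, lying on the bench: 120 mm along x, 62 mm along y, 80-161 g. Pale lime wood, 30 mm thick, flat underside; this point is its centre, 15 mm above its underside and 15 mm below its flat top; z is up.
- hex_board_top (a point): Six-sided backing board, 60 mm across flats, two flats facing +y and -y. Plywood, 9 mm thick, pinned to the bench and does not move; this point is the centre of its top face (9 mm above the bench); z is up.
- round_board_top (a point): Round backing board, 78 mm in diameter. Plywood, 9 mm thick, pinned to the bench and does not move; this point is the centre of its top face (9 mm above the bench); z is up.
- square_board_top (a point): Square backing board, 82 x 82 mm, sides along x and y. Plywood, 9 mm thick, pinned to the bench and does not move; this point is the centre of its top face (9 mm above the bench); z is up.
- plaque_board_top (a point): Rectangular backing board, 144 mm along x, 86 mm along y. Plywood, 9 mm thick, pinned to the bench and does not move; this point is the centre of its top face (9 mm above the bench); z is up.
- gouge_center (a point): Loose palm gouge, to be left alone: short wooden handle and steel blade, 135 mm long along x (blade to +x), 24 mm wide and up to 26 mm high, lying on the bench; this point is about half-way along, 12 mm above the bench.
- oilstone_center (a point): Loose grey oilstone on a wooden base, to be left alone: 110 mm along x, 45 mm along y, 24 mm high, lying on the bench; this point is its centre, 12 mm above the bench.
Mind the look-alikes: they are no part of the job. Leave any grey or yellow look-alike of the part that bears round_center alone. What is shaped like the part that bears square_board_top but black is not meant.

How it is judged:
By the outcome, as a careful person would: the job done as asked, in the order asked, and still so for the second after the job is handed in, with the robot touching nothing.
It also fails if it takes over 112 s, if anything falls off the work surface, if the arm or the gripper's body presses on something with over 40 N, if the wrist force passes 120 N, or if a joint passes its speed limit or range.

### The arm

A 6-joint arm with a two-finger parallel gripper is mounted at the origin on the work surface. World frame = base frame: x ahead of the robot, y to its left, z up, the work surface at z = 0. Lengths are in m, angles in rad, forces in N, time in s.
With the tool pointing down it reaches from about 0.375 to 0.9 m from the base axis. Payload 3.1 kg.
Tool frame: the origin (TCP) lies between the finger pads; the fingertips stand 8 mm ahead of it and the grasp point (between the pads) lies 11 mm behind it; z points along the fingers, y is the line along which they close (so a half turn about z gives the same grasp; the last joint's range is limited). The gripper opens to 87 mm and grips with 3 to 60 N. Pads are 19 mm wide; open, the fingers measure 117 mm over their backs; the gripper's body (75 mm by 190 mm) begins 51 mm behind the grasp point.
Start: joints at [1.117, 0.527, 1.433, -0, 1.181, -0.178], TCP at [0.17, 0.602, 0.231] pointing down, gripper open.
Joint ranges: [-3.08, 3.08], [-0.75, 2.2], [0.22, 2.44], [-1.43, 4.57], [0, 2.65], [-2.85, 2.85]. Speed limits (rad/s): [2.79, 2.79, 3.14, 3.14, 3.14, 3.14].

### API

Orientations are given as a unit quaternion [x, y, z, w].
In Python, from rig import robot, vision, job gives the robot as it stands.
- The arm moves only by the shell command python3 -m handwheel 'ROWS' [OPENING] [FORCE]. ROWS is JSON, a list of rows, each a list of 4 numbers: the shift along the tool's x, y, z as a fraction of full scale, then the turn about the tool's z as a fraction of full scale. A call has 1 to 20 rows; each row is the pose to reach, as a shift and turn from the pose commanded when the call began, along the tool's axes at that moment, turning the shorter way round; what a row does not reach only later rows make up. Full scale, the value 1, is 300 mm for a shift and 2 pi rad for a turn. A row lasts 1/12 s, in which the tool goes at most 41.7 mm and 7.16 degrees, less where a joint would pass 70% of its speed; a pose out of reach is approached as far as the arm can. A call with a number of a shift or a turn outside -1 to 1 is refused whole. A call with a gripper value outside its range is refused whole. OPENING is the opening in per cent of the stroke, from 0 (shut) to 100 (fully open), set as the call begins (- or left out, the last holds). The fingers move at their own pace and stop on an object; FORCE is the grip in N (left out, the last holds). Time passes only in rows, so rows that repeat a pose let the fingers close. It gives the time, the measured TCP pose, the force, the opening and the grip force at its end, in the units of the state.
- robot.get_obs(): the state, without advancing time (a new reading comes with each control period).
- vision.camera(name): name is "side" or "top" or "wrist"; returns a dict with "frame" (400x640x3 uint8, red, green, blue), "K" (3x3 intrinsics, pixels), "k1" (the pictures are not rectified: a ray, as slopes to the right and down, at radius r is drawn at 1 + k1 r^2 times it, then the intrinsics apply), "cam_to_world" (4x4, takes a point from camera to world coordinates); the wrist camera has in their place "hand_eye" (4x4, takes a point from camera to tool coordinates, whose origin is the TCP and whose axes are the flange's). Camera axes: x right, y down, z forward; pixel columns grow to the right and rows downward; lengths in m; the calibration is good to about 2 mm. A picture is of the moment at which its call begins: read the wrist's pose just before it. There is no depth.
- job.hand_in(): hands the job in; it is judged then, once.
Trained networks look in the newest picture that a camera, given by its name, has taken for a name from the list of things; names that differ only in an ending like _2 or _b are one class to them, and where a whole thing is asked for, a point or a joint stands for the part that bears it (a point fixed in the world has none). Each returns a list of dicts, best first, with "conf" (0 to 1); they miss things now and then, are a little off and sometimes report something else, mostly with a low value. They report only what shows in the picture. A call takes as long as a camera call. They do not tell look-alikes from the thing itself.
- vision.look_for(camera, label): "point" ([row, column] in pixels, amid what is visible of it).
- vision.outline_of(camera, label): "mask" (400x640 bool, what is visible of it) and "point" ([row, column] in pixels, amid what is visible of it).
The state is a dict: "time": time; "q": joint angles; "joint_velocities": joint speeds; "joint_torque": joint torques, N m; "position": TCP position; "tool_rot": TCP orientation; "ft_force": force on the tool from outside, world axes, zero at the start; "moment": the same for the moment, N m; "grip_width": finger opening in m; "grip_force": force on a finger pad.
Only numpy, scipy, OpenCV 4.12 (cv2) and the standard library are available. Lean on these libraries where they do the work, as an engineer would, in place of code of your own. Each camera call takes 0.05 s, during which the arm holds its last target. There are 200 camera calls.

## Working session

There is one attempt and no reset: what is moved stays moved. The work goes in short steps, Python scripts to look and compute and a shell command to move; the robot and the scene stay as the last step left them, time stands still between calls to the robot, and variables do not carry over. Pictures are saved under pics/ and viewed, at most 14 in all, crops included, and the job is handed in when it is done.

```bash
ls; mkdir -p pics; cat > h.py <<'E'
import numpy as np, cv2
from rig import robot, vision, job
from scipy.spatial.transform import Rotation as R
def pose():
    o=robot.get_obs(); T=np.eye(4); T[:3,:3]=R.from_quat(o["tool_rot"]).as_matrix(); T[:3,3]=o["position"]; return T
def cam(n):
    T=pose(); c=vision.camera(n)
    c["T"]=T@c["hand_eye"] if n=="wrist" else np.array(c["cam_to_world"]); return c
def px2w(c,rc,z):
    K=np.array(c["K"]); d=np.array([(rc[1]-K[0,2])/K[0,0],(rc[0]-K[1,2])/K[1,1]]); s=d.copy()
    for _ in range(20): s=d/(1+c["k1"]*(s@s))
    v=c["T"][:3,:3]@np.array([s[0],s[1],1]); p=c["T"][:3,3]
    return p+v*(z-p[2])/v[2]
def w2px(c,P):
    q=np.linalg.inv(c["T"])@np.append(P,1); s=q[:2]/q[2]; s=s*(1+c["k1"]*(s@s)); K=np.array(c["K"])
    return np.array([K[1,1]*s[1]+K[1,2],K[0,0]*s[0]+K[0,2]])
def save(c,n,crop=None,f=1):
    im=c["frame"][:,:,::-1]
    if crop: im=im[crop[0]:crop[1],crop[2]:crop[3]]
    cv2.imwrite("pics/"+n,cv2.resize(im,None,fx=f,fy=f,interpolation=cv2.INTER_CUBIC))
E
cat > a.py <<'E'
from h import *
np.set_printoptions(precision=4,suppress=True)
L=dict(hex_center=.120,round_center=.09,square_center=.06,plaque_center=.03,hex_board_top=.009,round_board_top=.009,square_board_top=.009,plaque_board_top=.009,gouge_center=.012,oilstone_center=.024)
for n in ["top","side"]:
    c=cam(n); save(c,n+"0.png"); print(n,c["T"][:3,3],c["k1"],c["K"][0][0])
    for l,z in L.items():
        for r in vision.outline_of(n,l):
            if r["conf"]>.2: print(l,round(r["conf"],2),np.round(r["point"]),px2w(c,r["point"],z),r["mask"].sum())
print(robot.get_obs())
E
python3 a.py
```

```text
pics
top [ 0.3237 -0.0017  1.1391] -0.043551162941929185 432.0662585618745
hex_center 0.72 [210. 321.] [ 0.4637 -0.0083  0.12  ] 248
round_center 0.59 [265. 344.] [ 0.3329 -0.0607  0.09  ] 354
round_center 0.59 [159. 323.] [ 0.5951 -0.0169  0.09  ] 332
round_center 0.56 [218. 321.] [ 0.4484 -0.0071  0.09  ] 138
square_center 0.71 [219. 315.] [0.4482 0.0073 0.06  ] 118
square_center 0.27 [188. 451.] [ 0.521  -0.3418  0.06  ] 720
plaque_center 0.87 [224. 323.] [ 0.4376 -0.0127  0.03  ] 589
hex_board_top 0.87 [194. 177.] [0.5296 0.3746 0.009 ] 449
round_board_top 0.59 [189. 453.] [ 0.5283 -0.364   0.009 ] 635
square_board_top 0.82 [262. 447.] [ 0.3359 -0.3345  0.009 ] 1080
square_board_top 0.7 [232. 393.] [ 0.4155 -0.1973  0.009 ] 965
square_board_top 0.58 [190. 452.] [ 0.5234 -0.3612  0.009 ] 670
plaque_board_top 0.67 [151. 269.] [0.6416 0.1292 0.009 ] 1631
plaque_board_top 0.63 [188. 456.] [ 0.5301 -0.3703  0.009 ] 668
gouge_center 0.63 [159. 357.] [ 0.6127 -0.1079  0.012 ] 261
oilstone_center 0.67 [232. 248.] [0.4237 0.1819 0.024 ] 685
side [0.3073 0.7067 0.5772] 0.019532252647208148
[... 590 characters left out ...]
-0.1897  0.009 ] 531
plaque_board_top 0.87 [261. 247.] [0.6405 0.1296 0.009 ] 1740
gouge_center 0.52 [205. 298.] [ 0.5954 -0.1086  0.012 ] 171
oilstone_center 0.94 [296. 338.] [0.4172 0.1999 0.024 ] 1320
{'time': 1.1, 'q': array([ 1.1175,  0.5275,  1.4327, -0.    ,  1.1814, -0.1785]), 'joint_velocities': array([-0.0013,  0.    , -0.0008,  0.0012, -0.0002, -0.0008]), 'joint_torque': array([  0.0006, -44.0027, -17.6989,   0.0635,   0.0504,   0.    ]), 'position': array([0.1696, 0.6015, 0.2305]), 'tool_rot': array([ 0.137 ,  0.9906, -0.    , -0.    ]), 'ft_force': array([ 0.3472, -0.5537, -0.8929]), 'moment': array([0.0369, 0.0567, 0.0074]), 'grip_force': 0.0, 'grip_width': 0.08721007468397006}
```

View pics/top0.png

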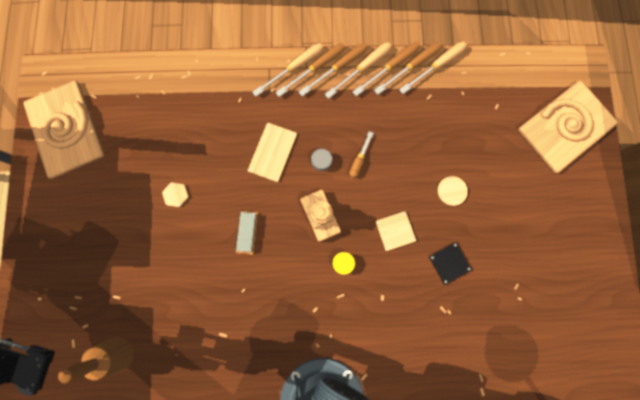

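View pics/side0.png

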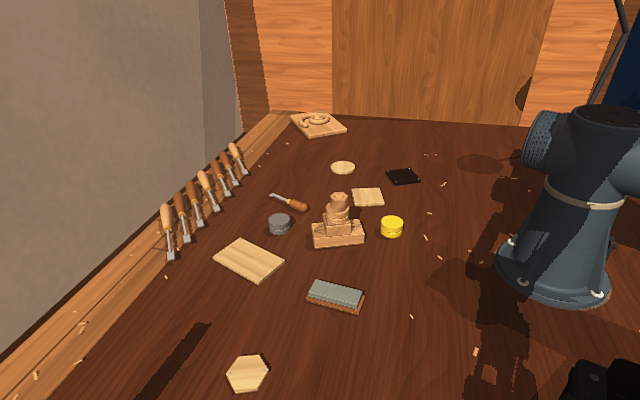

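Top view: the stack is at (215,322). The round look-alikes are the grey disc at (159,321) and the yellow disc at (263,344). The square boards are the pale one at (231,395), which is mine, and the black one at (262,450). The other boards are hex (194,176), round (191,452) and rectangular (152,272). The part I want first is the hex on top of the stack.

```bash
cat >> h.py <<'E'
def go(x,y,z,yaw=None):
    """row for a target TCP; yaw (deg) = heading of tool y (finger line), mod 180"""
    T=pose(); d=T[:3,:3].T@(np.array([x,y,z])-T[:3,3]); cur=np.degrees(np.arctan2(T[1,1],T[0,1]))
    t=0 if yaw is None else -((yaw-cur+90)%180-90)
    print("row",np.round(d/.3,4),round(t/360,4),"| mm",np.round(d*1000,1),"deg",round(t,1),"rows>=",int(max(np.linalg.norm(d)/.0417,abs(t)/7.16))+1,"q6",round(robot.get_obs()["q"][5],2))
E
python3 - <<'E'
from h import *
np.set_printoptions(precision=3,suppress=True)
c=cam("wrist"); print(c["hand_eye"],c["K"],c["k1"])
go(.40,.0,.33); T=pose(); print(T[:3,:3])
t=cam("top"); s=cam("side")
for n,c in(("top",t),("side",s)):
  for l in ["plaque_board_top","square_board_top","hex_board_top","round_board_top"]:
    for r in vision.outline_of(n,l):
      if r["conf"]<.5: continue
      p=cv2.findContours(r["mask"].astype("uint8"),0,2)[0]; p=max(p,key=len)[:,0,::-1]
      w=np.array([px2w(c,q,.009)[:2]*1000 for q in p.astype(float)],dtype=np.float32)
      print(n,l,round(r["conf"],2),cv2.minAreaRect(w))
E
```

```text
[[ 0.    -0.965 -0.264  0.072]
 [ 1.     0.001 -0.002  0.   ]
 [ 0.002 -0.264  0.965 -0.154]
 [ 0.     0.     0.     1.   ]] [[330.745   0.    316.117]
 [  0.    330.745 199.217]
 [  0.      0.      1.   ]] -0.025273271182591234
row [-1.283 -1.721 -0.332] 0.0 | mm [-385.  -516.4  -99.4] deg 0 rows>= 16 q6 -0.18
[[-0.962  0.271  0.   ]
 [ 0.271  0.962  0.   ]
 [-0.     0.    -1.   ]]
top plaque_board_top 0.63 ((640.5167236328125, 119.32234191894531), (90.65926361083984, 147.38226318359375), 68.3229751586914)
top square_board_top 0.74 ((419.7088317871094, -203.81475830078125), (86.43114471435547, 87.95690155029297), 17.10857391357422)
top square_board_top 0.58 ((332.8193664550781, -339.64056396484375), (83.87411499023438, 87.10883331298828), 26.344999313354492)
top hex_board_top 0.69 ((528.7440185546875, 377.5287170410156), (60.6853141784668, 64.82223510742188), 45.95722961425781)
top round_board_top 0.61 ((524.7887573242188, -359.34173583984375), (79.05081176757812, 76.23860168457031), 88.792236328125)
side plaque_board_top 0.95 ((639.95654296875, 122.93922424316406), (92.54837036132812, 151.47947692871094), 68.44279479980469)
side square_board_top 0.84 ((420.39453125, -199.47288513183594), (82.65538787841797, 93.99760437011719), 16.887216567993164)
side square_board_top 0.82 ((331.72454833984375, -335.9537353515625), (80.88402557373047, 83.2508544921875), 24.996379852294922)
side round_board_top 0.51 ((524.2471313476562, -357.5379638671875), (73.7721939086914, 82.66053009033203), 12.11226749420166)
```

```bash
python3 -m handwheel '[[-0.73,-0.84,-0.2,0],[-0.73,-0.84,-0.2,0],[-0.73,-0.84,-0.2,0],[-0.73,-0.84,-0.2,0],[-0.73,-0.84,-0.2,0],[-0.73,-0.84,-0.2,0],[-0.73,-0.84,-0.2,0],[-0.73,-0.84,-0.2,0],[-0.73,-0.84,-0.2,0]]' && python3 -m handwheel '[[-0.73,-0.83,-0.03,0],[-0.73,-0.83,-0.03,0],[-0.73,-0.83,-0.03,0],[-0.73,-0.83,-0.03,0],[-0.73,-0.83,-0.03,0],[-0.73,-0.83,-0.03,0],[-0.73,-0.83,-0.03,0],[-0.73,-0.83,-0.03,0],[-0.73,-0.83,-0.03,0],[-0.73,-0.83,-0.03,0]]'
cat > look.py <<'E'
from h import *
import sys
np.set_printoptions(precision=4,suppress=True)
# look.py picname label:z ...
c=cam("wrist")
print("tcp",pose()[:3,3])
if sys.argv[1]!="-": save(c,sys.argv[1])
for a in sys.argv[2:]:
    l,z=a.split(":"); z=float(z)
    for r in vision.outline_of("wrist",l):
        if r["conf"]<.3: continue
        p=max(cv2.findContours(r["mask"].astype("uint8"),0,2)[0],key=len)[:,0,::-1]
        w=np.array([px2w(c,q,z)[:2]*1000 for q in p.astype(float)],dtype=np.float32)
        (x,y),(a1,b1),an=cv2.minAreaRect(w)
        print(l,round(r["conf"],2),np.round(r["point"]),"rect",round(x,1),round(y,1),"size",round(a1,1),round(b1,1),"ang",round(an,1),"circ",np.round(cv2.minEnclosingCircle(w)[0],1),round(cv2.minEnclosingCircle(w)[1],1))
E
python3 look.py w1.png hex_center:.12 round_center:.09 square_center:.06 plaque_center:.03
```

```text
time: 2.4
position: [0.3146, 0.2954, 0.2918]
tool_rot: [0.14, 0.99, -0.0, 0.002]
ft_force: [0.1, -0.2, -0.4]
grip_width: 0.087
grip_force: 0.0
time: 3.23
position: [0.4562, -0.001, 0.2994]
tool_rot: [0.139, 0.99, 0.0, 0.0]
ft_force: [-1.2, 0.9, -0.0]
grip_width: 0.0867
grip_force: 0.0
tcp [0.455  0.0005 0.2992]
hex_center 0.89 [184. 314.] rect 458.2 -6.3 size 39.4 40.2 ang 74.0 circ [458.   -6.9] 22.4
round_center 0.89 [ 88. 243.] rect 346.2 -49.2 size 49.5 45.1 ang 73.9 circ [346.9 -49.1] 25.0
round_center 0.61 [255. 335.] rect 557.1 -3.3 size 38.5 18.2 ang 77.7 circ [563.1  -4.6] 19.2
round_center 0.58 [167. 316.] rect 459.1 -5.7 size 54.1 50.0 ang 71.8 circ [461.   -6.9] 28.3
square_center 0.82 [161. 331.] rect 456.5 14.4 size 59.6 24.7 ang 27.0 circ [457.   12.6] 30.7
plaque_center 0.92 [151. 303.] rect 509.9 14.0 size 22.4 62.2 ang 23.9 circ [508.2  13. ] 31.7
```

View pics/w1.png

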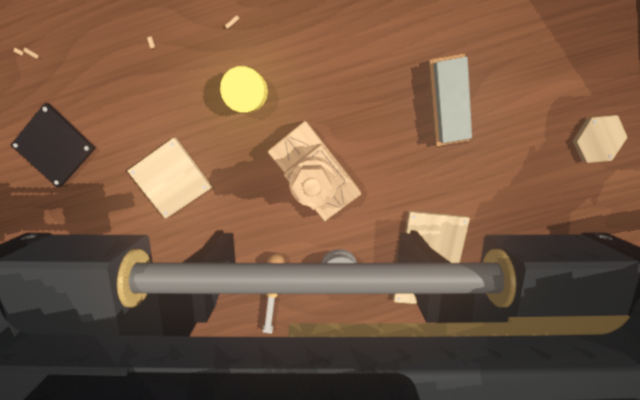

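Wrist view: the stack is at (165-205, 270-360), with the hex and its carved button at (184,312). The yellow disc is at (90,243) and the pale square board at (178,170). Close crop of the stack next.

```bash
python3 - <<'E'
from h import *
c=cam("wrist"); save(c,"w2.png",(110,230,250,380),6)
E
```

```text
(no output)
```

View pics/w2.png

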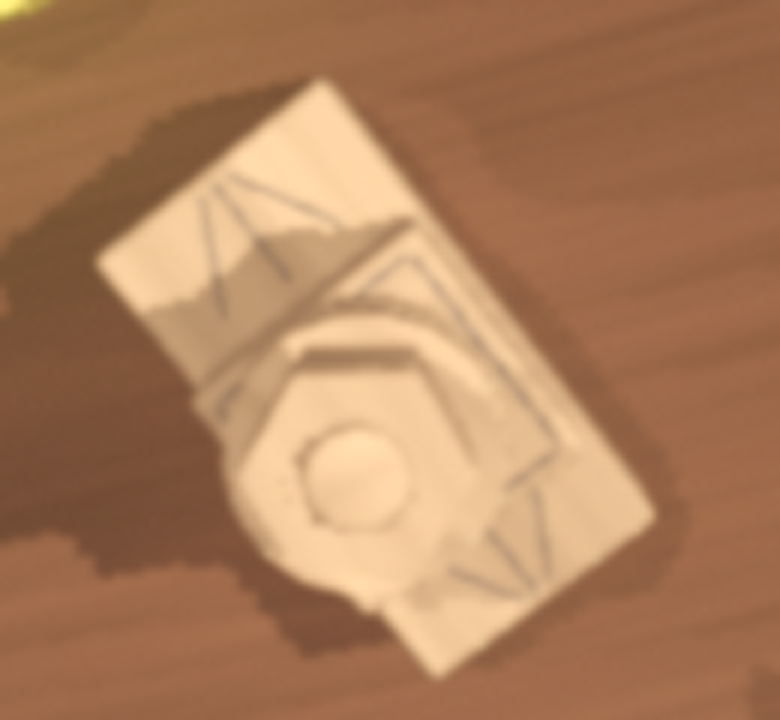

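```bash
python3 - <<'E'
from h import *
np.set_printoptions(precision=1,suppress=True)
c=cam("wrist")
f=lambda x,y,z:px2w(c,(110+y/6-.4,250+x/6-.4),z)[:2]*1000
P=[f(x,y,.03) for x,y in((97,258),(322,80),(655,515),(437,677))]
print("plaque",np.array(P),np.mean(P,0),cv2.minAreaRect(np.array(P,np.float32)))
S=[f(x,y,.06) for x,y in((196,400),(412,220),(575,447))]
print("square",np.array(S),(S[0]+S[2])/2,np.degrees(np.arctan2(*(S[2]-S[1])[::-1])),np.linalg.norm(S[1]-S[0]),np.linalg.norm(S[2]-S[1]))
H=[f(x,y,.12) for x,y in((298,362),(418,365),(475,465),(240,470))]
print("hex",np.array(H),(H[2]+H[3])/2,np.degrees(np.arctan2(*(H[1]-H[0])[::-1])),"btn",f(357,478,.124))
go(.457,-.006,.101)
for z in (.09,): 
  r=[q for q in vision.outline_of("wrist","round_center")]
E
```

```text
plaque [[419.6 -55.7]
 [396.9   0.9]
 [506.7  45.5]
 [530.2 -10.8]] [463.4  -5. ] ((463.42291259765625, -4.9896392822265625), (119.39966583251953, 61.04743957519531), 22.11366081237793)
square [[449.9 -39.8]
 [426.8  11.9]
 [479.9  31.5]] [464.9  -4.1] 20.3177727659961 56.6043610506601 56.59235992586323
hex [[438.4 -11.8]
 [444.4   7.8]
 [463.9  12.6]
 [453.8 -26.8]] [458.9  -7.1] 72.95892734829783 btn [459.7  -7.3]
row [-0.  -0.   0.7] 0.0 | mm [ -4.4  -6.9 198.6] deg 0 rows>= 5 q6 -1.54
```

```bash
python3 -c "
from h import *
go(.459,-.007,.1,105);go(.459,-.007,.1,45)"
```

```text
row [-0.0214 -0.024   0.6655] -0.0851 | mm [ -6.4  -7.2 199.6] deg -30.6 rows>= 5 q6 -1.54
row [-0.0214 -0.024   0.6655] 0.0816 | mm [ -6.4  -7.2 199.6] deg 29.4 rows>= 5 q6 -1.54
```

```bash
python3 -m handwheel '[[-0.0214,-0.024,0.2,0.0816],[-0.0214,-0.024,0.3,0.0816],[-0.0214,-0.024,0.4,0.0816],[-0.0214,-0.024,0.5,0.0816],[-0.0214,-0.024,0.55,0.0816],[-0.0214,-0.024,0.6,0.0816],[-0.0214,-0.024,0.65,0.0816],[-0.0214,-0.024,0.6655,0.0816],[-0.0214,-0.024,0.6655,0.0816],[-0.0214,-0.024,0.6655,0.0816]]' 100 12; python3 -m handwheel '[[0,0,0,0],[0,0,0,0],[0,0,0,0],[0,0,0,0],[0,0,0,0],[0,0,0,0],[0,0,0,0],[0,0,0,0],[0,0,0,0],[0,0,0,0],[0,0,0,0],[0,0,0,0]]' 30 12; python3 -c "
from h import *
go(.459,-.007,.2)"
```

```text
time: 4.47
position: [0.4596, -0.0079, 0.1002]
tool_rot: [0.383, 0.924, 0.0, 0.0]
ft_force: [-0.7, -0.7, -0.2]
grip_width: 0.0868
grip_force: 0.0
time: 5.47
position: [0.4594, -0.0082, 0.0999]
tool_rot: [0.384, 0.923, -0.0, -0.0]
ft_force: [1.0, 0.1, -0.3]
grip_width: 0.0356
grip_force: 12.0
row [ 0.0038  0.0019 -0.3337] 0.0 | mm [   1.1    0.6 -100.1] deg 0 rows>= 3 q6 -1.05
```

```bash
python3 -m handwheel '[[0,0,-0.13,0],[0,0,-0.26,0],[0,0,-0.35,0],[0,0,-0.35,0]]'; python3 -c "
from h import *
go(.571,.333,.2)"
```

```text
time: 5.8
position: [0.4628, -0.009, 0.2095]
tool_rot: [0.384, 0.924, 0.001, 0.005]
ft_force: [0.9, -0.6, -0.1]
grip_width: 0.036
grip_force: 12.0
row [0.5532 1.0598 0.0323] 0.0 | mm [166.  317.9   9.7] deg 0 rows>= 9 q6 -1.05
```

```bash
python3 -m handwheel '[[0.55,1,0,0],[0.55,1,0,0],[0.55,1,0,0],[0.55,1,0,0],[0.55,1,0,0],[0.55,1,0,0],[0.55,1,0,0],[0.55,1,0,0],[0.55,1,0,0],[0.55,1,0,0],[0.55,1,0,0],[0.55,1,0,0]]'; python3 look.py w3.png hex_board_top:.009 hex_center:.2
```

```text
time: 6.8
position: [0.5545, 0.3187, 0.204]
tool_rot: [0.384, 0.923, -0.001, -0.001]
ft_force: [0.4, -1.2, -0.6]
grip_width: 0.036
grip_force: 12.0
tcp [0.5548 0.3184 0.2043]
hex_board_top 0.93 [121. 341.] rect 529.5 380.7 size 61.1 67.4 ang 47.3 circ [529.9 380.4] 34.3
hex_center 0.41 [316. 276.] rect 565.1 276.4 size 6.9 12.3 ang 68.9 circ [565.8 278.3] 6.2
```

View pics/w3.png

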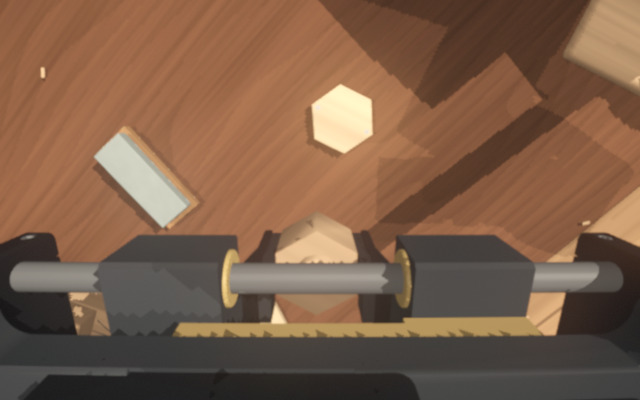

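The hex board is at (119,342) and the blank is held square in the fingers. I'll place it now.

```bash
python3 -c "
from h import *
go(.5295,.3795,.0195)"
```

```text
row [0.2046 0.0827 0.6179] 0.0 | mm [ 61.4  24.8 185.4] deg 0 rows>= 5 q6 -0.43
```

```bash
python3 -m handwheel '[[0.2046,0.0827,0.1,0],[0.2046,0.0827,0.2,0],[0.2046,0.0827,0.3,0],[0.2046,0.0827,0.4,0],[0.2046,0.0827,0.5,0],[0.2046,0.0827,0.54,0],[0.2046,0.0827,0.58,0],[0.2046,0.0827,0.6,0],[0.2046,0.0827,0.61,0],[0.2046,0.0827,0.618,0],[0.2046,0.0827,0.618,0],[0.2046,0.0827,0.618,0]]'; python3 -m handwheel '[[0,0,0,0],[0,0,0,0],[0,0,0,0],[0,0,0,0],[0,0,0,0],[0,0,0,0]]' 75; python3 -m handwheel '[[0,0,-0.08,0],[-0.05,0,-0.2,0],[-0.1,0,-0.33,0],[-0.2,0,-0.45,0],[-0.2,0,-0.57,0],[-0.2,0,-0.57,0],[-0.2,0,-0.57,0]]' 100;  python3 look.py - hex_board_top:.009 hex_center:.039; python3 -c "
from h import *
go(.463,-.005,.2,40)"
```

```text
time: 7.95
position: [0.5307, 0.3817, 0.0208]
tool_rot: [0.384, 0.923, 0.001, 0.001]
ft_force: [-0.3, 0.4, 0.5]
grip_width: 0.036
grip_force: 12.0
time: 8.45
position: [0.5298, 0.3815, 0.0196]
tool_rot: [0.384, 0.923, 0.0, 0.0]
ft_force: [-0.1, -0.2, -0.1]
grip_width: 0.0631
grip_force: 0.0
time: 9.03
position: [0.5743, 0.3392, 0.194]
tool_rot: [0.384, 0.923, 0.003, 0.002]
ft_force: [-0.0, -0.3, 0.1]
grip_width: 0.0861
grip_force: 0.0
tcp [0.5723 0.3388 0.1914]
hex_board_top 0.61 [106. 302.] rect 529.7 380.7 size 67.1 59.8 ang 19.4 circ [529.3 380.8] 34.1
hex_center 0.63 [119. 315.] rect 531.1 382.2 size 39.3 36.2 ang 74.9 circ [531.  381.8] 20.1
row [-0.5583 -1.0624 -0.0347] 0.0136 | mm [-167.5 -318.7  -10.4] deg 4.9 rows>= 9 q6 -0.42
```

```bash
python3 -m handwheel '[[-0.56,-1,-0.1,0],[-0.56,-1,-0.1,0],[-0.56,-1,-0.1,0],[-0.56,-1,-0.1,0],[-0.56,-1,-0.1,0],[-0.56,-1,-0.1,0],[-0.56,-1,-0.1,0],[-0.56,-1,-0.1,0],[-0.56,-1,-0.1,0],[-0.56,-1,-0.1,0],[-0.56,-1,-0.1,0]]'; python3 look.py - round_center:.09 square_center:.06 plaque_center:.03; python3 -c "
from h import *
c=cam('wrist');save(c,'w4.png',(110,230,220,380),5)"
```

```text
time: 10.1
position: [0.4772, 0.0082, 0.2193]
tool_rot: [0.384, 0.923, 0.0, -0.002]
ft_force: [-0.6, -0.3, -0.1]
grip_width: 0.087
grip_force: 0.0
tcp [0.4775 0.009  0.2194]
round_center 0.77 [134. 176.] rect 356.9 -37.8 size 51.2 44.0 ang 55.1 circ [357.2 -38. ] 25.7
round_center 0.69 [192. 293.] rect 461.9 -5.5 size 52.4 55.5 ang 44.8 circ [462.5  -5.8] 28.6
round_center 0.57 [252. 381.] rect 559.3 10.0 size 30.9 18.9 ang 47.7 circ [560.5   8.8] 16.6
square_center 0.87 [163. 318.] rect 460.3 9.4 size 57.7 37.5 ang 22.2 circ [461.    8.5] 32.7
plaque_center 0.77 [167. 270.] rect 462.8 -3.1 size 121.1 66.2 ang 22.1 circ [463.7  -4.6] 66.3
```

View pics/w4.png

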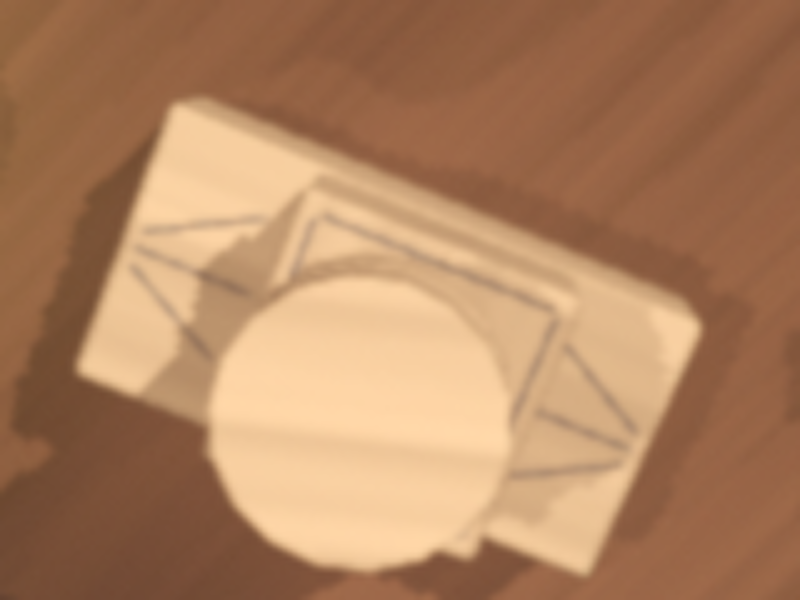

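The round blank is now on top, with its disc centre at crop (360,422), and it lies flat and undisturbed.

```bash
python3 -c "
from h import *
c=cam('wrist')
f=lambda x,y,z:px2w(c,(110+y/5-.4,220+x/5-.4),z)[:2]*1000
for x,y in ((360,422),(209,422),(510,430),(360,274),(360,570)): print(f(x,y,.09))
P=[f(*p,.03) for p in ((175,103),(78,372),(588,576),(700,325))];print('plaque',P,cv2.minAreaRect(np.array(P,np.float32)))
p=f(360,422,.09)/1000
go(*p,.071)"
```

```text
[463.27188751  -6.7819145 ]
[444.30589358 -25.7708853 ]
[483.12893942  11.02550793]
[444.90163983  12.29977041]
[482.54914695 -26.81877278]
plaque [array([397.3216539 ,   0.77827869]), array([420.60821193, -55.66710342]), array([530.69389717, -10.65121631]), array([506.99023498,  45.21543793])] ((464.0078125, -4.93646240234375), (119.12381744384766, 61.05988311767578), 22.240474700927734)
row [-0.0034 -0.0731  0.4971] 0.0 | mm [ -1.  -21.9 149.1] deg 0 rows>= 4 q6 -1.0
```

```bash
python3 -m handwheel '[[-0.0034,-0.073,0.1,0],[-0.0034,-0.073,0.2,0],[-0.0034,-0.073,0.3,0],[-0.0034,-0.073,0.38,0],[-0.0034,-0.073,0.44,0],[-0.0034,-0.073,0.48,0],[-0.0034,-0.073,0.497,0],[-0.0034,-0.073,0.497,0],[-0.0034,-0.073,0.497,0]]' 100; python3 -m handwheel '[[0,0,0,0],[0,0,0,0],[0,0,0,0],[0,0,0,0],[0,0,0,0],[0,0,0,0],[0,0,0,0],[0,0,0,0],[0,0,0,0]]' 50 15;  python3 -m handwheel '[[0,0,-0.05,0],[0,0,-0.15,0],[0,0,-0.3,0],[0,0,-0.4,0],[0,0,-0.4,0],[0,0,-0.4,0]]'; python3 -c "
from h import *
go(.567,-.401,.19)"
```

```text
time: 11.15
position: [0.4637, -0.0076, 0.0715]
tool_rot: [0.383, 0.924, 0.0, 0.0]
ft_force: [-0.3, 0.4, 0.9]
grip_width: 0.0872
grip_force: 0.0
time: 11.9
position: [0.4635, -0.0081, 0.0716]
tool_rot: [0.384, 0.923, 0.0, 0.0]
ft_force: [0.1, 0.2, 3.1]
grip_width: 0.0532
grip_force: 15.0
time: 12.4
position: [0.4645, -0.0083, 0.193]
tool_rot: [0.384, 0.923, 0.0, 0.002]
ft_force: [-0.6, -1.2, -0.5]
grip_width: 0.053
grip_force: 15.0
row [-1.1687 -0.6816  0.0132] 0.0 | mm [-350.6 -204.5    4. ] deg 0 rows>= 10 q6 -1.04
```

```bash
python3 -m handwheel '[[-1,-0.58,0,0],[-1,-0.58,0,0],[-1,-0.58,0,0],[-1,-0.58,0,0],[-1,-0.58,0,0],[-1,-0.58,0,0],[-1,-0.58,0,0],[-1,-0.58,0,0],[-1,-0.58,0,0]]' && python3 -m handwheel '[[-0.17,-0.1,0,0],[-0.17,-0.1,0,0],[-0.17,-0.1,0,0],[-0.17,-0.1,0,0]]'; python3 look.py - round_board_top:.009 square_board_top:.009; python3 -c "
from h import *
go(.525,-.359,.021)"
```

```text
time: 13.15
position: [0.5521, -0.3496, 0.1886]
tool_rot: [0.385, 0.923, -0.001, 0.0]
ft_force: [0.8, 0.5, -0.2]
grip_width: 0.0533
grip_force: 15.0
time: 13.48
position: [0.5651, -0.4006, 0.188]
tool_rot: [0.384, 0.923, 0.001, -0.002]
ft_force: [0.2, 0.2, -0.4]
grip_width: 0.0535
grip_force: 15.0
tcp [ 0.5651 -0.3994  0.1885]
round_board_top 0.91 [125. 318.] rect 524.6 -361.4 size 76.9 76.4 ang 27.2 circ [ 525.3 -361.3] 39.2
square_board_top 0.8 [  4. 199.] rect 368.1 -369.4 size 56.8 16.7 ang 44.1 circ [ 363.  -364.2] 28.4
row [ 0.1868 -0.0028  0.5634] 0.0 | mm [ 56.   -0.8 169. ] deg 0 rows>= 5 q6 -1.56
```

```bash
python3 -m handwheel '[[0.1826,-0.005,0.1,0],[0.1826,-0.005,0.2,0],[0.1826,-0.005,0.3,0],[0.1826,-0.005,0.4,0],[0.1826,-0.005,0.46,0],[0.1826,-0.005,0.5,0],[0.1826,-0.005,0.53,0],[0.1826,-0.005,0.55,0],[0.1826,-0.005,0.56,0],[0.1826,-0.005,0.56,0],[0.1826,-0.005,0.56,0],[0.1826,-0.005,0.56,0]]'; python3 -m handwheel '[[0,0,0,0],[0,0,0,0],[0,0,0,0],[0,0,0,0],[0,0,0,0]]' 85; python3 -m handwheel '[[0,0,-0.08,0],[-0.05,0,-0.2,0],[-0.1,0,-0.33,0],[-0.2,0,-0.45,0],[-0.2,0,-0.57,0],[-0.2,0,-0.57,0],[-0.2,0,-0.57,0]]' 100;  python3 look.py - round_board_top:.009 round_center:.039; python3 -c "
from h import *
go(.463,-.005,.21,22.2)
go(.463,-.005,.21,112.2)"
```

```text
time: 14.63
position: [0.5273, -0.3635, 0.0245]
tool_rot: [0.384, 0.923, -0.0, 0.001]
ft_force: [0.2, -1.2, -0.5]
grip_width: 0.0534
grip_force: 15.0
time: 15.05
position: [0.5267, -0.363, 0.0235]
tool_rot: [0.384, 0.923, -0.0, 0.0]
ft_force: [0.9, 0.7, -0.1]
grip_width: 0.0724
grip_force: 0.0
time: 15.63
position: [0.5707, -0.407, 0.1981]
tool_rot: [0.384, 0.923, -0.001, 0.003]
ft_force: [0.4, -1.2, -1.1]
grip_width: 0.0871
grip_force: 0.0
tcp [ 0.5691 -0.4054  0.1954]
round_board_top 0.86 [ 90. 312.] rect 524.5 -361.0 size 77.3 76.2 ang 87.9 circ [ 525.  -361.1] 39.2
round_center 0.93 [119. 316.] rect 527.0 -363.1 size 52.7 52.1 ang 44.9 circ [ 527.3 -363.1] 27.1
row [ 1.1896  0.6913 -0.053 ] 0.063 | mm [356.9 207.4 -15.9] deg 22.7 rows>= 10 q6 -1.56
row [ 1.1896  0.6913 -0.053 ] -0.187 | mm [356.9 207.4 -15.9] deg -67.3 rows>= 10 q6 -1.56
```

```bash
cat > far.py <<'E'
from h import *
import sys
# far.py label:z:half ... : centre along tool x from far edge, along tool y from both edges
c=cam("wrist"); T=pose(); X=T[:2,0];Y=T[:2,1]
for a in sys.argv[1:]:
    l,z,h=a.split(":");z=float(z);h=float(h)
    for r in vision.outline_of("wrist",l):
        if r["conf"]<.5: continue
        p=max(cv2.findContours(r["mask"].astype("uint8"),0,2)[0],key=len)[:,0,::-1].astype(float)
        w=np.array([px2w(c,q,z)[:2]*1000 for q in p])
        u=w@X;v=w@Y; n=lambda t:np.round(t,1)
        cx=u.max()-h; cy=(v.max()+v.min())/2
        print(l,n(r["conf"]),"u far,near",n(u.max()),n(u.min()),"v",n(v.min()),n(v.max()),"centre",n(X*cx+Y*cy), "cu,cv",n(cx),n(cy),"tcp u,v",n(T[:2,3]@X*1000),n(T[:2,3]@Y*1000))
E
python3 far.py round_board_top:.009:39 round_center:.039:27; python3 -c "
from h import *
print(pose()[:3,3])"
```

```text
round_board_top 1.0 u far,near -587.4 -664.2 v 77.7 155.8 centre [ 524.8 -361.4] cu,cv -626.4 116.8 tcp u,v -687.0 117.1
[ 0.56808009 -0.40443041  0.19235999]
```

```bash
python3 far.py round_board_top:.009:39 round_center:.039:27;python3 far.py  round_center:.039:27; python3 -c "
from h import *
print(pose()[:3,3])"
```

```text
round_board_top 0.7 u far,near -587.8 -665.6 v 78.8 155.6 centre [ 525.3 -361.5] cu,cv -626.8 117.2 tcp u,v -687.7 117.2
round_center 0.9 u far,near -603.0 -655.6 v 91.2 143.3 centre [ 527.6 -363.7] cu,cv -630.0 117.2 tcp u,v -687.7 117.2
round_center 0.8 u far,near -602.4 -655.9 v 91.3 142.4 centre [ 526.9 -363.5] cu,cv -629.4 116.9 tcp u,v -688.5 117.2
[ 0.56890621 -0.40526065  0.19379935]
```

```bash
python3 -m handwheel '[[0.19,0,0.1,0],[0.19,0,0.2,0],[0.19,0,0.3,0],[0.19,0,0.4,0],[0.19,0,0.48,0],[0.19,0,0.53,0],[0.19,0,0.56,0],[0.19,0,0.574,0],[0.19,0,0.574,0],[0.19,0,0.574,0],[0.19,0,0.574,0]]' 100; python3 -m handwheel '[[0,0,0,0],[0,0,0,0],[0,0,0,0],[0,0,0,0],[0,0,0,0],[0,0,0,0],[0,0,0,0],[0,0,-0.01,0],[0.01,0,-0.01,0],[0.01,0,-0.01,0],[0.01,0,0.001,0],[0.01,0,0.001,0],[0.01,0,0.001,0]]' 55; python3 -m handwheel '[[0,0,0,0],[0,0,0,0],[0,0,0,0],[0,0,0,0],[0,0,0,0]]' 85; python3 -m handwheel '[[0,0,-0.08,0],[-0.05,0,-0.2,0],[-0.1,0,-0.33,0],[-0.2,0,-0.45,0],[-0.2,0,-0.57,0],[-0.2,0,-0.57,0],[-0.2,0,-0.57,0],[-0.2,0,-0.57,0],[-0.2,0,-0.57,0]]' 100;  python3 far.py round_board_top:.009:39 round_center:.039:27; python3 -c "
from h import *
go(.463,-.005,.21,22.2)
go(.463,-.005,.21,112.2)"
```

```text
time: 17.1
position: [0.5297, -0.3658, 0.0236]
tool_rot: [0.384, 0.923, -0.001, 0.001]
ft_force: [-0.2, 0.1, 0.7]
grip_width: 0.0868
grip_force: 0.0
time: 18.18
position: [0.5269, -0.363, 0.022]
tool_rot: [0.384, 0.923, -0.0, 0.0]
ft_force: [0.5, 0.0, 1.6]
grip_width: 0.0532
grip_force: 15.0
time: 18.6
position: [0.5266, -0.3628, 0.0217]
tool_rot: [0.384, 0.923, 0.0, -0.0]
ft_force: [-0.3, -0.1, -0.3]
grip_width: 0.0723
grip_force: 0.0
time: 19.35
position: [0.5678, -0.4041, 0.1909]
tool_rot: [0.384, 0.923, 0.001, -0.002]
ft_force: [0.0, 1.4, 0.5]
grip_width: 0.0872
grip_force: 0.0
round_board_top 0.8 u far,near -587.4 -663.8 v 77.9 155.6 centre [ 524.8 -361.5] cu,cv -626.4 116.7 tcp u,v -687.0 117.1
round_center 0.9 u far,near -600.9 -654.0 v 90.5 143.1 centre [ 525.8 -362.4] cu,cv -627.9 116.8 tcp u,v -687.0 117.1
row [ 1.1911  0.6913 -0.0591] 0.063 | mm [357.3 207.4 -17.7] deg 22.7 rows>= 10 q6 -1.56
row [ 1.1911  0.6913 -0.0591] -0.187 | mm [357.3 207.4 -17.7] deg -67.3 rows>= 10 q6 -1.56
```

```bash
python3 -m handwheel '[[1,0.58,0,0],[1,0.58,0,0],[1,0.58,0,0],[1,0.58,0,0],[1,0.58,0,0],[1,0.58,0,0],[1,0.58,0,0],[1,0.58,0,0],[1,0.58,0,0]]' && python3 -m handwheel '[[0.1,0.11,-0.07,0.063],[0.1,0.11,-0.07,0.063],[0.1,0.11,-0.07,0.063],[0.1,0.11,-0.07,0.063],[0.1,0.11,-0.07,0.063],[0.1,0.11,-0.07,0.063],[0.1,0.11,-0.07,0.063],[0.1,0.11,-0.07,0.063]]'; python3 look.py - square_center:.06 plaque_center:.03; python3 -c "
from h import *
c=cam('wrist');save(c,'w5.png',(100,220,220,380),5);print(pose())"
```

```text
time: 20.25
position: [0.4764, -0.0646, 0.1919]
tool_rot: [0.382, 0.924, 0.001, -0.004]
ft_force: [-0.8, 0.2, 0.2]
grip_width: 0.0871
grip_force: 0.0
time: 20.92
position: [0.4828, -0.0258, 0.2136]
tool_rot: [0.558, 0.83, -0.0, -0.0]
ft_force: [0.6, 1.2, 0.1]
grip_width: 0.0869
grip_force: 0.0
tcp [ 0.4828 -0.0258  0.2137]
square_center 0.93 [156. 311.] rect 465.3 -3.1 size 59.6 59.9 ang 22.2 circ [465.   -3.6] 39.3
plaque_center 0.88 [150. 275.] rect 445.9 -12.8 size 81.7 62.5 ang 22.2 circ [445.6 -11.2] 50.2
[[-3.77680638e-01  9.25935891e-01 -2.45645793e-04  4.82854321e-01]
 [ 9.25935916e-01  3.77680656e-01  2.86647760e-05 -2.57397712e-02]
 [ 1.19317409e-04 -2.16626132e-04 -9.99999969e-01  2.13796568e-01]
 [ 0.00000000e+00  0.00000000e+00  0.00000000e+00  1.00000000e+00]]
```

View pics/w5.png

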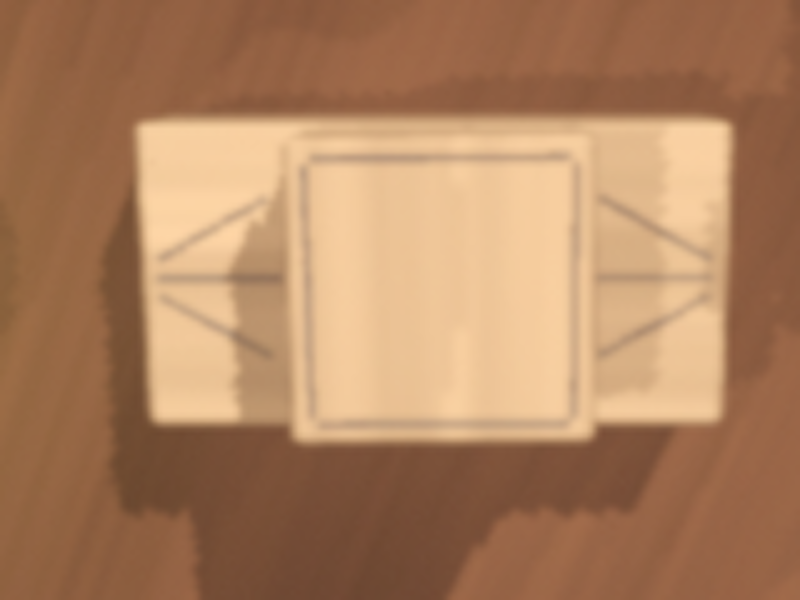

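The square sits on the plaque with its corners at crop (290,132) to (595,440). The tool is already aligned with it.

```bash
python3 -c "
from h import *
c=cam('wrist')
f=lambda x,y,z:px2w(c,(100+y/5-.4,220+x/5-.4),z)[:2]*1000
P=[f(*p,.06) for p in ((287,134),(592,134),(595,441),(291,441))];print('sq',P,cv2.minAreaRect(np.array(P,np.float32)))
p=np.mean(P,0)/1000
go(*p,.0415,22.2)"
```

```text
sq [array([428.37388313,  12.88984568]), array([479.89231559,  33.89631211]), array([503.06823644, -18.77852312]), array([449.19578506, -40.76774619])] ((465.25830078125, -3.133209228515625), (58.187355041503906, 57.547279357910156), 22.20389747619629)
row [ 0.0917 -0.0263  0.5744] -0.0 | mm [ 27.5  -7.9 172.3] deg -0.0 rows>= 5 q6 -0.67
```

```bash
python3 -m handwheel '[[0.0917,-0.026,0.1,0],[0.0917,-0.026,0.2,0],[0.0917,-0.026,0.3,0],[0.0917,-0.026,0.4,0],[0.0917,-0.026,0.48,0],[0.0917,-0.026,0.53,0],[0.0917,-0.026,0.56,0],[0.0917,-0.026,0.574,0],[0.0917,-0.026,0.574,0],[0.0917,-0.026,0.574,0],[0.0917,-0.026,0.574,0]]' 100; python3 -m handwheel '[[0,0,0,0],[0,0,0,0],[0,0,0,0],[0,0,0,0],[0,0,0,0],[0,0,0,0],[0,0,0,0],[0,0,0,0],[0,0,0,0]]' 55 18;  python3 -m handwheel '[[0,0,-0.05,0],[0,0,-0.15,0],[0,0,-0.3,0],[0,0,-0.4,0],[0,0,-0.5,0],[0,0,-0.5,0],[0,0,-0.5,0],[0,0,-0.5,0]]'; python3 -c "
from h import *
go(.443,-.258,.19,17)"
```

```text
time: 22.08
position: [0.4661, -0.0032, 0.0426]
tool_rot: [0.558, 0.83, 0.0, 0.001]
ft_force: [-0.3, 0.6, 0.0]
grip_width: 0.0869
grip_force: 0.0
time: 22.83
position: [0.4653, -0.003, 0.0419]
tool_rot: [0.558, 0.83, 0.0, 0.0]
ft_force: [-0.6, 0.3, 3.8]
grip_width: 0.0579
grip_force: 18.0
time: 23.5
position: [0.4643, -0.0028, 0.1909]
tool_rot: [0.558, 0.83, -0.0, -0.001]
ft_force: [0.1, -0.3, -1.3]
grip_width: 0.0579
grip_force: 18.0
row [-0.7608 -0.3873  0.0029] 0.0145 | mm [-228.3 -116.2    0.9] deg 5.2 rows>= 7 q6 -0.63
```

```bash
python3 -m handwheel '[[-0.76,-0.387,0,0.0145],[-0.76,-0.387,0,0.0145],[-0.76,-0.387,0,0.0145],[-0.76,-0.387,0,0.0145],[-0.76,-0.387,0,0.0145],[-0.76,-0.387,0,0.0145],[-0.76,-0.387,0,0.0145],[-0.76,-0.387,0,0.0145],[-0.76,-0.387,0,0.0145],[-0.76,-0.387,0,0.0145],[-0.76,-0.387,0,0.0145]]'; python3 look.py w6.png square_board_top:.009; python3 far.py square_board_top:.009:41; python3 -c "
from h import *
go(.420,-.203,.021,17)"
```

```text
time: 24.42
position: [0.4434, -0.2556, 0.1909]
tool_rot: [0.594, 0.804, 0.0, -0.001]
ft_force: [0.1, -0.9, -0.9]
grip_width: 0.0579
grip_force: 18.0
tcp [ 0.4437 -0.2559  0.1912]
square_board_top 0.97 [125. 313.] rect 420.6 -202.7 size 84.0 83.6 ang 17.2 circ [ 420.8 -203. ] 57.3
square_board_top 0.7 u far,near -377.0 -463.6 v 172.7 263.6 centre [ 331.4 -335.4] cu,cv -418.0 218.2 tcp u,v -375.7 349.0
square_board_top 0.6 u far,near -276.4 -358.1 v 301.1 383.7 centre [ 420.6 -202.7] cu,cv -317.4 342.4 tcp u,v -375.7 349.0
row [ 0.195  -0.0242  0.5694] 0.0002 | mm [ 58.5  -7.2 170.8] deg 0.1 rows>= 5 q6 -1.04
```

View pics/w6.png

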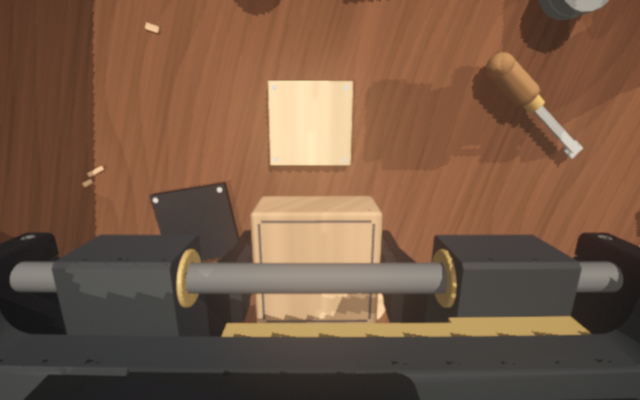

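The pale square board is at (123,311), aligned with the tool. The black look-alike at (215,195) stays untouched.

```bash
python3 -m handwheel '[[0.2,-0.022,0.1,0],[0.2,-0.022,0.2,0],[0.2,-0.022,0.3,0],[0.2,-0.022,0.4,0],[0.2,-0.022,0.47,0],[0.2,-0.022,0.51,0],[0.2,-0.022,0.535,0],[0.2,-0.022,0.555,0],[0.2,-0.022,0.555,0],[0.2,-0.022,0.555,0],[0.2,-0.022,0.555,0],[0.2,-0.022,0.555,0]]'; python3 -c "
from h import *
go(.4206,-.2027,.021,17.2)"
```

```text
time: 25.62
position: [0.4206, -0.2029, 0.0261]
tool_rot: [0.595, 0.804, -0.0, 0.001]
ft_force: [0.2, 0.0, -0.0]
grip_width: 0.0582
grip_force: 18.0
row [0.0006 0.0002 0.0169] -0.0006 | mm [0.2 0.  5.1] deg -0.2 rows>= 1 q6 -0.99
```

```bash
python3 -m handwheel '[[0,0,0.008,0],[0,0,0.016,0],[0,0,0.016,0],[0,0,0.016,0]]'; python3 -m handwheel '[[0,0,0,0],[0,0,0,0],[0,0,0,0],[0,0,0,0],[0,0,0,0]]' 90; python3 -m handwheel '[[0,0,-0.08,0],[-0.05,0,-0.2,0],[-0.1,0,-0.33,0],[-0.2,0,-0.45,0],[-0.2,0,-0.57,0],[-0.2,0,-0.57,0],[-0.2,0,-0.57,0],[-0.2,0,-0.57,0],[-0.2,0,-0.57,0]]' 100;  python3 far.py square_board_top:.009:41 square_center:.039:29;python3 look.py - square_board_top:.009 square_center:.039; python3 -c "
from h import *
go(.463,-.005,.17,112.2)"
```

```text
time: 25.95
position: [0.4205, -0.2029, 0.0207]
tool_rot: [0.595, 0.804, -0.0, 0.001]
ft_force: [0.7, -0.5, 3.4]
grip_width: 0.0576
grip_force: 18.0
time: 26.37
position: [0.42, -0.2025, 0.0203]
tool_rot: [0.595, 0.804, 0.0, -0.0]
ft_force: [0.6, 0.2, -0.5]
grip_width: 0.0766
grip_force: 0.0
time: 27.12
position: [0.4362, -0.2584, 0.1898]
tool_rot: [0.595, 0.804, 0.0, -0.002]
ft_force: [-0.6, -0.4, 0.7]
grip_width: 0.0871
grip_force: 0.0
square_board_top 1.0 u far,near -276.2 -358.6 v 301.4 384.1 centre [ 420.5 -203.1] cu,cv -317.2 342.8 tcp u,v -374.7 341.7
square_board_top 0.7 u far,near -376.4 -465.2 v 173.7 267.4 centre [ 332.9 -334.7] cu,cv -417.4 220.5 tcp u,v -374.7 341.7
square_center 0.8 u far,near -288.7 -346.2 v 314.1 371.8 centre [ 420.9 -203.5] cu,cv -317.7 343.0 tcp u,v -374.7 341.7
tcp [ 0.4369 -0.259   0.19  ]
square_board_top 0.98 [ 93. 316.] rect 420.7 -202.0 size 81.4 82.2 ang 17.0 circ [ 420.  -202.8] 55.4
square_board_top 0.72 [217. 197.] rect 333.8 -340.2 size 85.1 83.1 ang 26.2 circ [ 334.3 -338.7] 56.6
square_center 0.63 [123. 320.] rect 420.8 -203.5 size 57.8 58.4 ang 17.0 circ [ 421.1 -203.5] 39.5
row [0.7858 0.3299 0.0694] 0.2355 | mm [235.7  99.   20.8] deg 84.8 rows>= 12 q6 -1.05
```

```bash
python3 -m handwheel '[[0.786,0.33,0,0.2355],[0.786,0.33,0,0.2355],[0.786,0.33,0,0.2355],[0.786,0.33,0,0.2355],[0.786,0.33,0,0.2355],[0.786,0.33,0,0.2355],[0.786,0.33,0,0.2355],[0.786,0.33,0,0.2355],[0.786,0.33,0,0.2355],[0.786,0.33,0,0.2355],[0.786,0.33,0,0.2355],[0.786,0.33,0,0.2355],[0.786,0.33,0,0.2355],[0.786,0.33,0,0.2355],[0.786,0.33,0,0.2355]]' 100; python3 look.py - plaque_center:.03 ; python3 far.py plaque_center:.03:60; python3 -c "
from h import *
go(.464,-.005,.014,112.2)"
```

```text
time: 28.67
position: [0.4633, -0.0054, 0.1912]
tool_rot: [0.981, 0.194, -0.0, -0.0]
ft_force: [-0.1, -0.2, -0.6]
grip_width: 0.0872
grip_force: 0.0
tcp [ 0.4634 -0.0054  0.1912]
plaque_center 0.59 [179. 313.] rect 464.8 -5.1 size 120.8 62.0 ang 22.5 circ [464.5  -6.3] 66.1
plaque_center 0.9 u far,near 486.9 368.0 v 150.2 211.8 centre [463.7  -5.8] cu,cv 426.9 181.0 tcp u,v 426.8 180.6
row [ 0.0025 -0.0006  0.5911] 0.0001 | mm [  0.7  -0.2 177.3] deg 0.0 rows>= 5 q6 0.93
```

```bash
python3 -m handwheel '[[0.0025,0,0.1,0],[0.0025,0,0.2,0],[0.0025,0,0.3,0],[0.0025,0,0.4,0],[0.0025,0,0.5,0],[0.0025,0,0.55,0],[0.0025,0,0.58,0],[0.0025,0,0.59,0],[0.0025,0,0.59,0],[0.0025,0,0.59,0]]' 100; python3 -m handwheel '[[0,0,0,0],[0,0,0,0],[0,0,0,0],[0,0,0,0],[0,0,0,0],[0,0,0,0],[0,0,0,0],[0,0,0,0]]' 60 30;  python3 -m handwheel '[[0,0,-0.05,0],[0,0,-0.15,0],[0,0,-0.3,0],[0,0,-0.4,0],[0,0,-0.5,0],[0,0,-0.6,0],[0,0,-0.6,0],[0,0,-0.6,0]]'; python3 -c "
from h import *
go(.50,.177,.2,68)"
```

```text
time: 29.7
position: [0.4648, -0.0053, 0.0151]
tool_rot: [0.981, 0.193, 0.001, 0.0]
ft_force: [-0.4, 0.2, 0.1]
grip_width: 0.0869
grip_force: 0.0
time: 30.37
position: [0.4643, -0.0052, 0.0148]
tool_rot: [0.981, 0.192, 0.0, 0.0]
ft_force: [-0.7, 0.6, 5.7]
grip_width: 0.0617
grip_force: 30.0
time: 31.03
position: [0.4649, -0.0053, 0.1956]
tool_rot: [0.981, 0.193, 0.002, 0.001]
ft_force: [-0.7, -0.1, -2.0]
grip_width: 0.0622
grip_force: 30.0
row [ 0.3382 -0.5184 -0.0147] 0.1228 | mm [ 101.5 -155.5   -4.4] deg 44.2 rows>= 7 q6 0.93
```

```bash
python3 -m handwheel '[[0.338,-0.518,0,0.1228],[0.338,-0.518,0,0.1228],[0.338,-0.518,0,0.1228],[0.338,-0.518,0,0.1228],[0.338,-0.518,0,0.1228],[0.338,-0.518,0,0.1228],[0.338,-0.518,0,0.1228],[0.338,-0.518,0,0.1228],[0.338,-0.518,0,0.1228],[0.338,-0.518,0,0.1228],[0.338,-0.518,0,0.1228],[0.338,-0.518,0,0.1228]]'; python3 look.py w7.png plaque_board_top:.009; python3 far.py plaque_board_top:.009:72; python3 -c "
from h import *
go(.64,.121,.15,68)"
```

```text
time: 32.03
position: [0.4991, 0.1764, 0.1941]
tool_rot: [0.982, -0.191, -0.0, 0.0]
ft_force: [-0.0, 0.2, -1.2]
grip_width: 0.0621
grip_force: 30.0
tcp [0.4993 0.1765 0.1943]
plaque_board_top 0.82 [ 50. 312.] rect 615.3 131.0 size 86.7 89.8 ang 68.0 circ [616.4 131.1] 61.3
plaque_board_top 0.9 u far,near 566.5 476.5 v -395.4 -309.1 centre [590.5 141.1] cu,cv 494.5 -352.2 tcp u,v 396.7 -351.0
plaque_board_top 0.5 u far,near 569.3 560.3 v -137.9 -108.9 centre [507.3 -72.1] cu,cv 497.3 -123.4 tcp u,v 396.7 -351.0
row [ 0.5041 -0.0036  0.1484] -0.0001 | mm [151.2  -1.1  44.5] deg -0.0 rows>= 4 q6 2.08
```

View pics/w7.png

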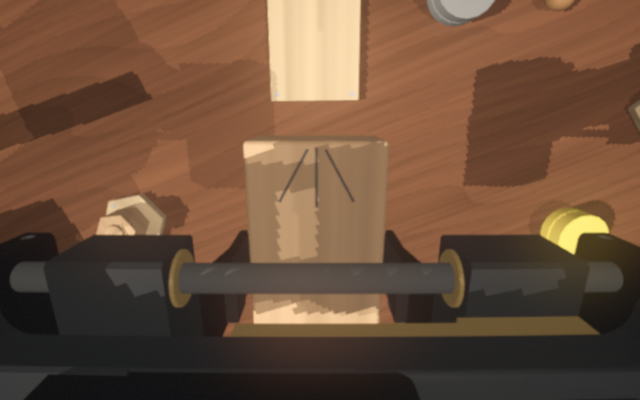

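The plaque board's near edge is at row 100 and it is aligned with the held blank. The view also shows the hex board and blank at (215,135).

```bash
python3 -m handwheel '[[0.13,-0.004,0,0],[0.26,-0.004,0,0],[0.38,-0.004,0.1,0],[0.507,-0.004,0.2,0],[0.507,-0.004,0.3,0],[0.507,-0.004,0.4,0],[0.507,-0.004,0.48,0],[0.507,-0.004,0.52,0],[0.507,-0.004,0.545,0],[0.507,-0.004,0.545,0],[0.507,-0.004,0.545,0],[0.507,-0.004,0.545,0],[0.507,-0.004,0.545,0]]'; python3 -c "
from h import *
go(.641,.121,.0238,68)"
```

```text
time: 33.32
position: [0.6421, 0.1213, 0.033]
tool_rot: [0.982, -0.191, 0.002, -0.0]
ft_force: [0.5, 0.3, -0.8]
grip_width: 0.0618
grip_force: 30.0
row [-0.0032  0.0025  0.0305] 0.0 | mm [-1.   0.7  9.2] deg 0.0 rows>= 1 q6 1.97
```

```bash
python3 -m handwheel '[[-0.003,0.002,0.01,0],[-0.003,0.002,0.02,0],[-0.003,0.002,0.026,0],[-0.003,0.002,0.03,0],[-0.003,0.002,0.03,0],[-0.003,0.002,0.03,0]]'; python3 -m handwheel '[[0,0,0,0],[0,0,0,0],[0,0,0,0],[0,0,0,0],[0,0,0,0],[0,0,0,0],[0,0,0,0]]' 100; python3 -m handwheel '[[0,0,-0.08,0],[0,0,-0.2,0],[-0.05,0,-0.33,0],[-0.1,0,-0.45,0],[-0.1,0,-0.57,0],[-0.1,0,-0.57,0],[-0.1,0,-0.57,0],[-0.1,0,-0.57,0],[-0.1,0,-0.57,0]]';  python3 look.py w8.png plaque_board_top:.009 plaque_center:.039; python3 far.py plaque_board_top:.009:72 plaque_center:.039:60
```

```text
time: 33.82
position: [0.6397, 0.121, 0.0238]
tool_rot: [0.982, -0.191, 0.0, -0.0]
ft_force: [-3.3, -0.7, 8.6]
grip_width: 0.0619
grip_force: 30.0
time: 34.4
position: [0.6396, 0.1209, 0.0216]
tool_rot: [0.982, -0.191, -0.0, 0.0]
ft_force: [-0.5, 0.1, 0.1]
grip_width: 0.0866
grip_force: 0.0
time: 35.15
position: [0.6108, 0.132, 0.1912]
tool_rot: [0.982, -0.191, -0.002, 0.0]
ft_force: [0.2, 1.1, 0.7]
grip_width: 0.0871
grip_force: 0.0
tcp [0.6108 0.132  0.1909]
plaque_board_top 0.76 [117. 283.] rect 641.5 120.9 size 86.6 143.3 ang 68.1 circ [641.1 121.1] 82.3
plaque_center 0.69 [150. 313.] rect 638.8 120.4 size 62.6 120.5 ang 67.7 circ [638.9 120.5] 66.3
plaque_board_top 0.7 u far,near 622.1 477.1 v -395.3 -308.8 centre [642.  120.1] cu,cv 550.1 -352.1 tcp u,v 517.2 -351.6
plaque_center 0.8 u far,near 607.5 488.0 v -382.7 -320.4 centre [639.3 120.6] cu,cv 547.5 -351.6 tcp u,v 517.2 -351.6
```

View pics/w8.png

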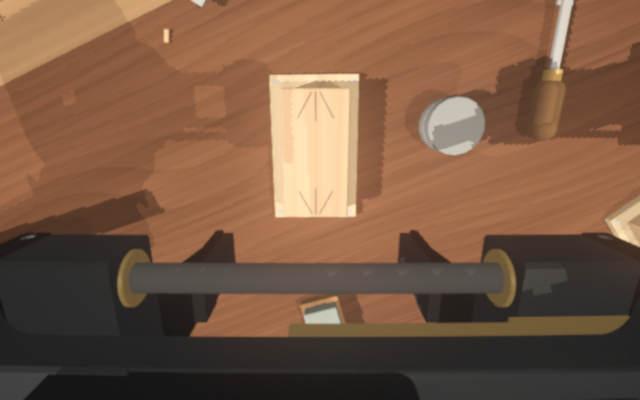

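The plaque sits centred on its board to about 2 mm, and parallel to its edges. One last overall check of everything.

```bash
python3 - <<'E'
from h import *
c=cam("side"); save(c,"side9.png",(120,400,190,470),2.1)
for l,z in (("gouge_center",.012),("oilstone_center",.024),("hex_center",.039)):
    for r in vision.look_for("side",l): print(l,round(r["conf"],2),np.round(r["point"]),px2w(c,r["point"],z))
E
```

```text
gouge_center 0.71 [206. 294.] [ 0.60551882 -0.10382614  0.012     ]
oilstone_center 0.82 [298. 338.] [0.41513486 0.20419084 0.024     ]
hex_center 0.8 [367. 246.] [0.52325065 0.39064037 0.039     ]
```

View pics/side9.png

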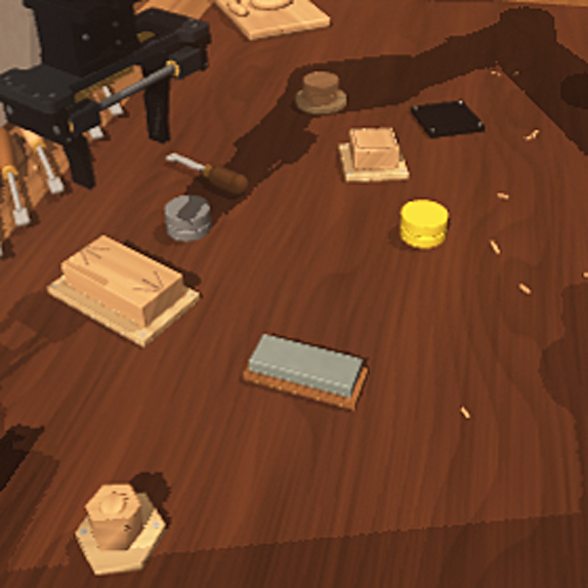

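The square, round and plaque blanks sit well on their boards, and the gouge and oilstone are where they were. The hex at crop (112,520) looks slightly left of centre on its board, so I'll check it against a projected model.

```bash
python3 - <<'E'
from h import *
c=cam("side"); im=c["frame"][:,:,::-1][340:400,205:295].copy(); f=8; im=cv2.resize(im,None,fx=f,fy=f,interpolation=cv2.INTER_CUBIC)[:, :]
def poly(cx,cy,z,rad,a0,col):
    p=[w2px(c,(cx+rad*np.cos(a),cy+rad*np.sin(a),z)) for a in np.radians(a0+60*np.arange(6))]
    cv2.polylines(im,[np.array([[(q[1]-205+.5)*f,(q[0]-340+.5)*f] for q in p]).astype(int)],True,col,1)
poly(.5295,.3805,.009,.0346,15+60*0,(0,0,255))
poly(.5295,.3805,.009,.0208,15,(0,255,0)); poly(.5295,.3805,.039,.0208,15,(255,0,0))
cv2.imwrite("pics/hx.png",im)
E
```

```text
(no output)
```

View pics/hx.png

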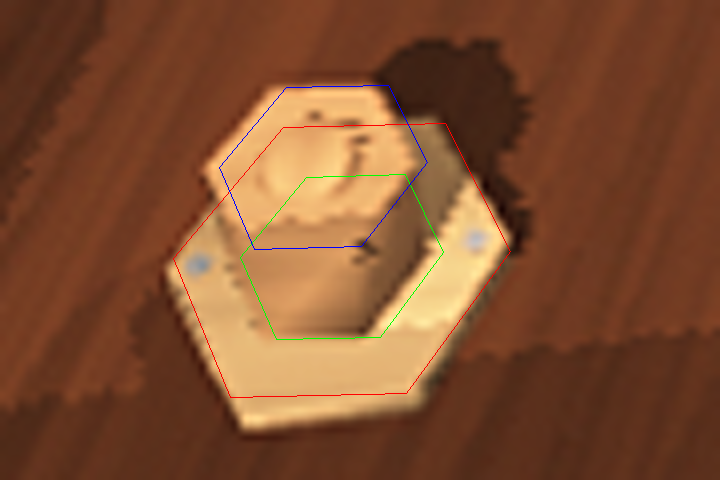

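The hex is within about 2–3 mm of its board's centre, against a 12 mm margin all round. Handing in.

```bash
python3 -c "
from h import *
print(robot.get_obs()['time'],job.hand_in())"
```

```text
the job is handed in; nothing more can be done
35.7 None
```

I handed the job in at 35.7 s: each of the four blanks is flat on its own board, within about 3 mm of centre by my camera measurements. The long and square blanks line up with their boards' edges, no blank tipped over, and the gouge and oilstone were left where they lay.

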